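# Bring the red dish under the magnifier

## Robot

A 7-joint arm with a two-finger parallel gripper is mounted at the origin on the work surface. World frame = base frame: x ahead of the robot, y to its left, z up, the work surface at z = 0. Lengths are in m, angles in rad, forces in N, time in s.
With the tool pointing down it reaches from about 0.4 to 0.875 m from the base axis. Payload 19.3 kg.
Tool frame: the origin (TCP) lies midway between the tips of the shut fingers; the grasp point (between the pads) lies 19 mm behind it; z points along the fingers, y is the direction in which the jaws open and shut (so a half turn about z gives the same grasp; the last joint's range is limited). The gripper opens to 85 mm and grips with 20 to 120 N. Pads are 22 mm wide; open, the fingers measure 114 mm over their backs; the gripper's body (76 mm by 85 mm) begins 54 mm behind the grasp point. The pads swing forward as they close: fully open they stand 13 mm farther back than shut.
Start: joints at [-1.345, 0.521, -0.036, 1.599, 0.021, 1.021, -0.113], TCP at [0.182, 0.598, 0.231] pointing down, gripper open.
Joint ranges: [-2.91, 2.91], [-0.3, 2.13], [-1.5, 1.42], [0.17, 2.43], [-1.26, 4.41], [0.16, 1.93], [-2.52, 2.52]. Speed limits (rad/s): [1.89, 1.89, 2.39, 2.39, 3.01, 3.01, 3.01].

## Interface

Orientations are given as a rotation vector (axis times angle).
In Python, from station import r, eyes gives the robot as it stands.
- The arm moves only by the shell command python3 -m pendant 'ROWS'. ROWS is text: rows parted by semicolons, each of 7 numbers parted by spaces: the turn, a rotation vector about the tool's x, y, z in degrees, then the shift along the tool's x, y, z in m, then the closure, from 0 (fully open) to 1 (shut). In form: wx wy wz dx dy dz gripper; .... A call has 1 to 5 rows; each row shifts and turns the commanded pose from where the row before left it, along the tool's axes as they then stand; what a row does not reach is not made up. A row lasts 1/12 s, in which the tool goes at most 41.7 mm and 7.16 degrees, less where a joint would pass 70% of its speed; a pose out of reach is approached as far as the arm can. A call is refused whole if a number of a shift passes 0.0417 or a number of a turn 7.16, either way. A call with a gripper value outside its range is refused whole. The fingers move at their own pace and stop on an object; the grip force is fixed at half the most. Time passes only in rows, so rows that do not move let the fingers close. It gives the time, the measured TCP pose, the force and the opening at its end, in the units of the state.
- r.sense(): the state, without advancing time (a new reading comes with each control period).
- eyes.camera(name): name is "scene" or "top" or "wrist"; returns the picture (400x640x3 uint8, red, green, blue); there is no depth.
- eyes.camera_model(name): a dict with "K" (3x3 intrinsics, pixels), "eye" and "attitude" of the camera in the world; the wrist camera has in their place "tool_from_camera" (4x4, takes a point from camera to tool coordinates, whose origin is the TCP and whose axes are the flange's). Camera axes: x right, y down, z forward; pixel columns grow to the right and rows downward; lengths in m; the calibration is good to about 2 mm. A picture is of the moment at which its call begins: read the wrist's pose just before it. camera_model takes no time and is no camera call.
- r.finish_job(): hands the job in, once; it reports no verdict.
The state is a dict: "time": time; "joint_positions": joint angles; "dq": joint speeds; "joint_efforts": joint torques, N m; "ee_pos": TCP position; "tcp_rot": TCP orientation; "wrist_force": force on the tool from outside, world axes, zero at the start; "moment": the same for the moment, N m; "gripper_width": finger opening in m.
Only numpy, scipy, OpenCV 4.12 (cv2) and the standard library are available. Lean on these libraries where they do the work, as an engineer would, in place of code of your own. Each camera call takes 0.05 s, during which the arm holds its last target.

## Task

Get the red dish ready for inspection: with one fingertip, gently push an arm of the dish carousel round until the red dish is centred over the round yellow-and-white viewing spot of the blue stand, and gently push the magnifier's blue arm across until it comes to its stop with the lens over that dish. Push only, grasp nothing: all dishes stay lying in their wells, and the wash bottle, the amber jar and the stack of spare dishes stay where they are. Finish with the hand clear of everything.

Things in the scene. Friction and masses are not known exactly. Their poses are not given: they have to be found in the camera images.
- carousel: turntable: dark hub (21 mm radius, 72 mm high) with four equal arms along this frame's +x, +y, -x, -y; origin on the vertical turning axis, at table height; the frame turns with it. It turns endlessly both ways, friction about 0.12 N m (about 2 N at 55 mm from the axis), and stays where it is left. Below the arms: the stand's plate (top 12 mm above the table) and the table
- arm (a point): a point on the centre line of the carousel's +x arm, 55 mm from the axis, 37 mm above the table: a good place to push (the other three arms are alike). The arm is an aluminium bar 16 mm wide, from hub to 80 mm from the axis, 26 to 48 mm above the table. At its end a grey open well (outer radius 36 mm, centred 115 mm from the axis, 26 to 38 mm high, floor at 30 mm) holds a dish
- stand: fixed stand of carousel and magnifier: blue plate 160 x 390 x 12 mm on the table (from 110 mm on one side of the carousel's axis to 280 mm on the other, along its y), with the viewing spot, the magnifier's post and, hinged on that, the magnifier; origin on the carousel's axis at table height, +y towards the spot and the post
- station (a point): the viewing spot: centre of the yellow-and-white disc (66 mm across) on the stand's blue plate, 115 mm from the carousel's axis; this point lies 45 mm above the table, about at the height of the dishes' tops. It does not move. The frame is the stand's: +y points from the carousel's axis through the spot to the magnifier's post
- dish_red: closed round culture dish with a red top, 60 mm across, 16 mm high, lying loose in one of the four wells of the carousel (which one varies) - the one to be inspected; origin at the centre of its underside
- dish_cream: closed round culture dish with a cream top, 60 mm across, 16 mm high, lying loose in one of the four wells of the carousel (which one varies); origin at the centre of its underside
- dish_green: closed round culture dish with a green top, 60 mm across, 16 mm high, lying loose in one of the four wells of the carousel (which one varies); origin at the centre of its underside
- dish_blue: closed round culture dish with a blue top, 60 mm across, 16 mm high, lying loose in one of the four wells of the carousel (which one varies); origin at the centre of its underside
- lens_arm (a joint): angle of the magnifier's arm about its upright post (rad): 0 = against its stop, the lens exactly over the viewing spot; grows as the arm is swung aside, clockwise seen from above (starts 1.2 to 1.7, other end 2.0). So it must be pushed counter-clockwise seen from above. Friction about 0.08 N m; it stays where it is left. The stop is rigid: ease up to it
- lens_pivot (a point): on the axis of the magnifier's post (steel post, 18 mm across, black collar of radius 13 mm at the top), 157 mm above the table; 130 mm from the viewing spot, on the line from the carousel's axis through the spot
- lens_bar (a point): a point on the centre line of the magnifier's blue bar, 58 mm from the post's axis, 157 mm above the table: a good place to push. The bar is 12 mm wide and 18 mm high (148 to 166 mm above the table), from the post to 92 mm from it; seen from above it runs straight from the post to the lens.
- lens (a point): centre of the round magnifier lens, 130 mm from the post's axis, 157 mm above the table; black rim of 38 mm outer radius, 16 mm high, clear pane inside
- wash_bottle: loose white wash bottle with yellow cap and spout, 60 mm across, 150 mm high, on the table beside the work; origin at the centre of its underside. Leave alone
- amber_jar: loose amber glass jar with black lid, 64 mm across, 95 mm high; origin at the centre of its underside. Leave alone
- dish_stack: loose stack of three spare dishes with pale blue lids (one piece), 61 mm across, 44 mm high; origin at the centre of its underside. Leave alone
Things that resemble listed ones, but are neither listed nor needed, are in the scene too. What is shaped like the dish_green but pink is not meant. What is shaped like the dish_cream but pink is not meant.

How it is judged:
By the outcome, as a careful person would: the job done as asked, in the order asked, and still so for the second after the job is handed in, with the robot touching nothing.
It also fails if it takes over 69 s, if anything falls off the work surface, if the arm or the gripper's body presses on something with over 40 N, if the wrist force passes 120 N, or if a joint passes its speed limit or range.

## Working session

There is one attempt and no reset: what is moved stays moved. The work goes in short steps, Python scripts to look and compute and a shell command to move; the robot and the scene stay as the last step left them, time stands still between calls to the robot, and variables do not carry over. Pictures are saved under pics/ and viewed, and the job is handed in when it is done.

```bash
mkdir -p pics; ls; python3 - <<'E'
from station import r, eyes
import cv2,numpy as np
s=r.sense(); print(s['time'],s['ee_pos'],s['tcp_rot'],s['gripper_width'])
for n in ["top","scene"]:
    m=eyes.camera_model(n); print(n,m)
    cv2.imwrite(f"pics/{n}0.png",eyes.camera(n)[:,:,::-1])
E
```

```text
pics
0.0 [0.18212867 0.59751242 0.23071585] [-4.62997164e-01 -3.10720034e+00  1.85961782e-03] 0.08538545042858203
top {'K': array([[508.75243713,   0.        , 316.90265824],
       [  0.        , 508.75243713, 203.0438845 ],
       [  0.        ,   0.        ,   1.        ]]), 'eye': array([ 0.46388895, -0.07282052,  1.42528711]), 'attitude': array([-2.16378438,  2.20180175, -0.10700819])}
scene {'K': array([[393.96932668,   0.        , 312.98151994],
       [  0.        , 393.96932668, 194.05442149],
       [  0.        ,   0.        ,   1.        ]]), 'eye': array([ 1.32773602, -0.27274011,  0.8887161 ]), 'attitude': array([-1.96597914, -1.45581703,  0.62665742])}
```

View pics/top0.png

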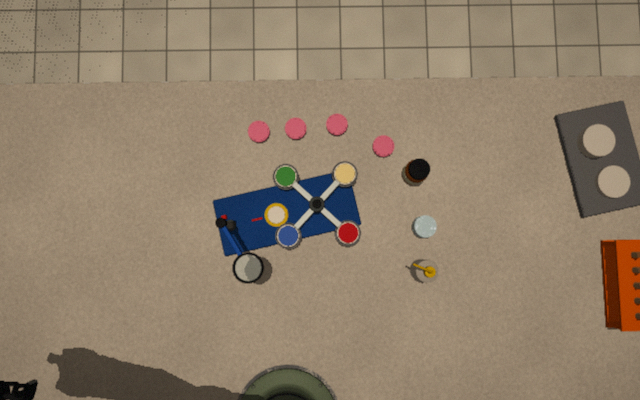

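View pics/scene0.png

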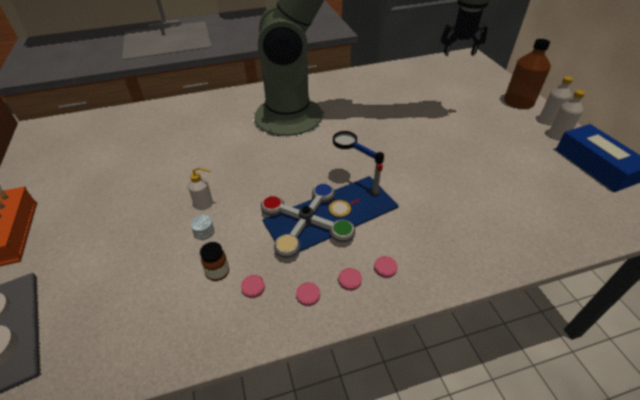

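```bash
cat > h.py <<'E'
from station import r, eyes
import cv2,numpy as np
from scipy.spatial.transform import Rotation as R
def ray(n,u,v):
    m=eyes.camera_model(n); A=R.from_rotvec(m['attitude']).as_matrix()
    d=A@np.linalg.inv(m['K'])@np.array([u,v,1.]); return np.array(m['eye']),d
def onz(n,u,v,z):
    e,d=ray(n,u,v); return e+d*(z-e[2])/d[2]
def proj(n,P):
    m=eyes.camera_model(n); A=R.from_rotvec(m['attitude']).as_matrix()
    c=m['K']@(A.T@(np.array(P)-m['eye'])); return c[:2]/c[2]
def blob(img,lo,hi,roi):
    h=cv2.cvtColor(img,cv2.COLOR_RGB2HSV); x0,y0,x1,y1=roi
    k=np.zeros(h.shape[:2],np.uint8); k[y0:y1,x0:x1]=cv2.inRange(h,lo,hi)[y0:y1,x0:x1]
    n,l,st,c=cv2.connectedComponentsWithStats(k); i=1+np.argmax(st[1:,4]); return c[i],st[i,4]
def dishes(n,img,roi):
    out={}
    for name,lo,hi in [('red',(0,180,90),(6,255,255)),('green',(45,120,40),(75,255,255)),('blue',(100,100,100),(120,210,255)),('cream',(15,70,140),(25,180,255))]:
        try: out[name]=blob(img,lo,hi,roi)
        except Exception as e: out[name]=None
    return out
E
python3 - <<'E'
from h import *
img=cv2.imread('pics/top0.png')[:,:,::-1].copy()
cv2.imwrite('pics/top0z.png',cv2.resize(img[110:310,190:450],None,fx=3,fy=3,interpolation=cv2.INTER_CUBIC)[:,:,::-1])
h=cv2.cvtColor(img,cv2.COLOR_RGB2HSV)
for p in [(347,233),(286,177),(288,237),(346,174),(283,208),(230,210)]: print(p,h[p[1],p[0]])
for k,v in dishes('top',img,(200,150,365,290)).items():
    print(k,v, onz('top',*v[0],.046) if v else 0)
print('hub',onz('top',317,204,.072))
print('lens',onz('top',248,268,.165),'spot',onz('top',276.5,215,.012),'base',proj('top',(0,0,0)))
E
```

```text
(347, 233) [  0 224 167]
(286, 177) [ 54 162 115]
(288, 237) [110 151 132]
(346, 174) [ 21 121 209]
(283, 208) [ 22 212 185]
(230, 210) [108 203  89]
red (array([347.95604396, 232.18681319]), np.int32(182)) [ 0.50233206 -0.1728002   0.046     ]
green (array([285.23188406, 175.75      ]), np.int32(276)) [ 0.65931819 -0.00489079  0.046     ]
blue (array([287.88339223, 235.2614841 ]), np.int32(283)) [ 0.49688456 -0.01002436  0.046     ]
cream (array([344.61876833, 172.98826979]), np.int32(341)) [ 0.6642852  -0.16740814  0.046     ]
hub [ 0.57820032 -0.08996539  0.072     ]
lens [0.41550944 0.08347506 0.165     ] spot [0.55448945 0.02242183 0.012     ] base [287.34112476 419.31481877]
```

View pics/top0z.png

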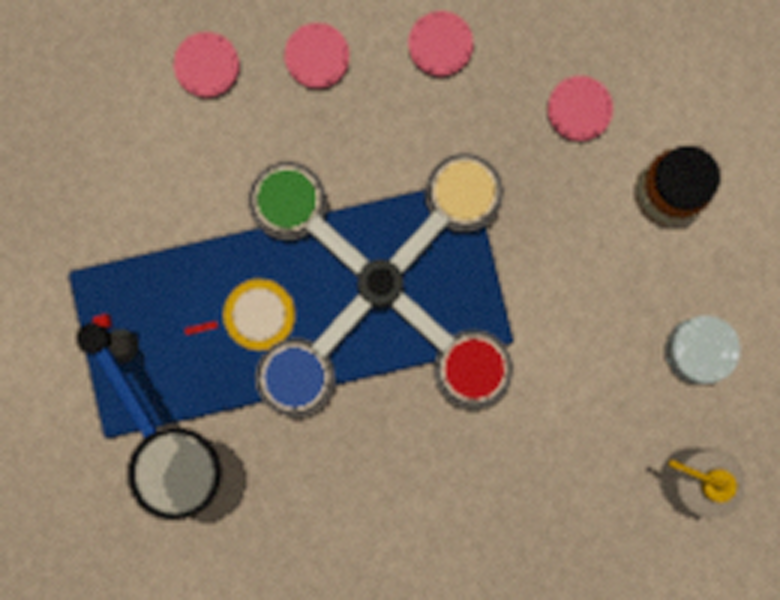

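```bash
python3 - <<'E'
from h import *
C={}
for n,roi in [('top',(200,150,365,290)),('scene',(255,170,370,260))]:
    img=cv2.imread(f'pics/{n}0.png')[:,:,::-1].copy()
    h=cv2.cvtColor(img,cv2.COLOR_RGB2HSV); h[...,0]=(h[...,0].astype(int)+20)%180
    for name,lo,hi,z in [('red',(8,150,80),(28,255,255),.046),('green',(65,120,40),(95,255,255),.046),('blue',(125,80,105),(136,190,255),.046),('cream',(35,60,130),(46,160,255),.046),('spotring',(35,170,120),(46,255,255),.012)]:
        k=cv2.inRange(h,lo,hi); q=np.zeros_like(k); q[roi[1]:roi[3],roi[0]:roi[2]]=k[roi[1]:roi[3],roi[0]:roi[2]]
        nn,l,st,c=cv2.connectedComponentsWithStats(q); i=1+np.argmax(st[1:,4])
        cs,_=cv2.findContours((l==i).astype(np.uint8),cv2.RETR_EXTERNAL,cv2.CHAIN_APPROX_NONE)
        p=cs[0][:,0,:].astype(float)
        W=np.array([onz(n,*a,z)[:2] for a in p])
        A=np.c_[2*W,np.ones(len(W))]; s=np.linalg.lstsq(A,(W**2).sum(1),rcond=None)[0]
        print(n,name,s[:2].round(4),'r',round(float(np.sqrt(s[2]+s[:2]@s[:2])),4),st[i,4]); C[n,name]=s[:2]
    m=(C[n,'red']+C[n,'green']+C[n,'blue']+C[n,'cream'])/4
    print(n,'axis',m.round(4))
    for k in ['red','green','blue','cream','spotring']:
        d=C[n,k]-m; print('  ',k,np.degrees(np.arctan2(d[1],d[0])).round(1),np.hypot(*d).round(4))
E
```

```text
top red [ 0.5015 -0.1724] r 0.0249 292
top green [ 0.6593 -0.0049] r 0.0245 276
top blue [ 0.4968 -0.0097] r 0.0247 288
top cream [0.5433 0.0048] r 0.2372 12455
top spotring [0.5564 0.0238] r 0.0308 160
top axis [ 0.5502 -0.0456]
   red -111.0 0.1359
   green 20.4 0.1164
   blue 146.1 0.0643
   cream 97.8 0.0508
   spotring 85.0 0.0697
scene red [ 0.5044 -0.1722] r 0.0229 154
scene green [ 0.6606 -0.0047] r 0.0219 169
scene blue [0.1332 0.0018] r 0.3831 1
scene cream [ 0.6671 -0.167 ] r 0.0273 279
scene spotring [0.5572 0.0238] r 0.0292 44
scene axis [ 0.4913 -0.0855]
   red -81.4 0.0876
   green 25.5 0.1876
   blue 166.3 0.3686
   cream -24.9 0.1937
   spotring 58.9 0.1276
```

```bash
cat >> h.py <<'E'
def to(P,yaw=None):
    s=r.sense(); T=R.from_rotvec(s['tcp_rot']); M=T.as_matrix()
    y=np.degrees(np.arctan2(M[1,0],M[0,0]))
    print('t',round(s['time'],2),'pos',np.round(s['ee_pos'],4),'yaw',y.round(2),'tilt',np.round(M[:2,2],4),'F',np.round(s['wrist_force'],2),'w',round(s['gripper_width'],4),'q7',round(s['joint_positions'][6],2))
    if P is not None: print('shift tool',np.round(M.T@(np.array(P)-s['ee_pos']),4))
    if yaw is not None: print('turn z',round((y-yaw+180)%360-180,2))
E
python3 -m pendant '0 0 6.6 0 0 0 1;0 0 6.6 0 0 0 1;0 0 6.6 0 0 0 1;0 0 6.6 0 0 0 1;0 0 0 0 0 0 1'; python3 -c "
from h import *
to((.5652,-.15,.231),136.65)"
```

```text
time: 0.52
ee_pos: [0.1821, 0.5977, 0.231]
tcp_rot: [1.169, 2.916, -0.001]
wrist_force: [-0.1, 0.2, 0.2]
gripper_width: 0.0253
t 0.52 pos [0.1821 0.5977 0.231 ] yaw 136.32 tilt [ 0.     -0.0007] F [-0.07  0.17  0.17] w 0.0253 q7 -0.52
shift tool [-7.935e-01 -2.761e-01  5.000e-04]
turn z -0.33
```

```bash
R5='a'; python3 -m pendant '0 0 0 -0.033 -0.0115 0 1;0 0 0 -0.033 -0.0115 0 1;0 0 0 -0.033 -0.0115 0 1;0 0 0 -0.033 -0.0115 0 1;0 0 0 -0.033 -0.0115 0 1'
python3 -m pendant '0 0 0 -0.033 -0.0115 0 1;0 0 0 -0.033 -0.0115 0 1;0 0 0 -0.033 -0.0115 0 1;0 0 0 -0.033 -0.0115 0 1;0 0 0 -0.033 -0.0115 0 1'
python3 -m pendant '0 0 0 -0.033 -0.0115 0 1;0 0 0 -0.033 -0.0115 0 1;0 0 0 -0.033 -0.0115 0 1;0 0 0 -0.033 -0.0115 0 1;0 0 0 -0.033 -0.0115 0 1'
python3 -m pendant '0 0 0 -0.033 -0.0115 0 1;0 0 0 -0.033 -0.0115 0 1;0 0 0 -0.033 -0.0115 0 1;0 0 0 -0.033 -0.0115 0 1;0 0 0 -0.033 -0.0115 0 1'
python3 -c "
from h import *
to((.5652,-.15,.231),136.65)"
```

```text
time: 0.93
ee_pos: [0.2631, 0.4411, 0.2312]
tcp_rot: [1.153, 2.922, -0.0]
wrist_force: [0.7, 0.9, 0.1]
gripper_width: 0.0001
time: 1.35
ee_pos: [0.3436, 0.286, 0.2313]
tcp_rot: [1.153, 2.922, -0.0]
wrist_force: [1.0, -0.2, 0.2]
gripper_width: -0.0004
time: 1.77
ee_pos: [0.4242, 0.131, 0.2314]
tcp_rot: [1.153, 2.922, 0.0]
wrist_force: [0.3, 0.8, -0.1]
gripper_width: 0.0003
time: 2.18
ee_pos: [0.5047, -0.0241, 0.2313]
tcp_rot: [-1.153, -2.922, 0.0]
wrist_force: [0.0, 0.6, 0.2]
gripper_width: 0.0001
t 2.18 pos [ 0.5047 -0.0241  0.2313] yaw 136.93 tilt [-0.0001 -0.0001] F [0.02 0.63 0.22] w 0.0001 q7 0.9
shift tool [-0.1301 -0.0506  0.0003]
turn z 0.28
```

```bash
python3 -m pendant '0 0 0.3 -0.026 -0.010 0 1;0 0 0 -0.026 -0.010 0 1;0 0 0 -0.026 -0.010 0 1;0 0 0 -0.026 -0.010 0 1;0 0 0 -0.023 -0.010 0 1'
python3 -m pendant '0 0 0 0 0 0.02 1;0 0 0 0 0 0.02 1'
python3 - <<'E'
from h import *
to((.5652,-.15,.034),136.65)
s=r.sense(); np.savez('w1.npz',p=s['ee_pos'],q=s['tcp_rot'])
cv2.imwrite('pics/w1.png',eyes.camera('wrist')[:,:,::-1]); print(eyes.camera_model('wrist'))
E
```

```text
time: 2.6
ee_pos: [0.5622, -0.1478, 0.231]
tcp_rot: [-1.161, -2.919, 0.0]
wrist_force: [-0.3, -0.4, -0.1]
gripper_width: 0.0002
time: 2.77
ee_pos: [0.5623, -0.148, 0.1911]
tcp_rot: [1.164, 2.916, -0.0]
wrist_force: [0.7, 1.5, -0.8]
gripper_width: 0.0
t 2.77 pos [ 0.5623 -0.148   0.1911] yaw 136.48 tilt [ 0.0014 -0.0007] F [ 0.69  1.46 -0.81] w 0.0 q7 1.16
shift tool [-0.0033  0.0005  0.1571]
turn z -0.17
{'K': array([[280.94958199,   0.        , 319.31061182],
       [  0.        , 280.94958199, 197.79253653],
       [  0.        ,   0.        ,   1.        ]]), 'tool_from_camera': array([[-5.55284317e-04, -9.55343868e-01, -2.95495831e-01,
         7.53840067e-02],
       [ 9.99999840e-01, -4.98042293e-04, -2.68980366e-04,
         3.49056734e-04],
       [ 1.09799322e-04, -2.95495933e-01,  9.55343991e-01,
        -1.42704221e-01],
       [ 0.00000000e+00,  0.00000000e+00,  0.00000000e+00,
         1.00000000e+00]])}
```

View pics/w1.png

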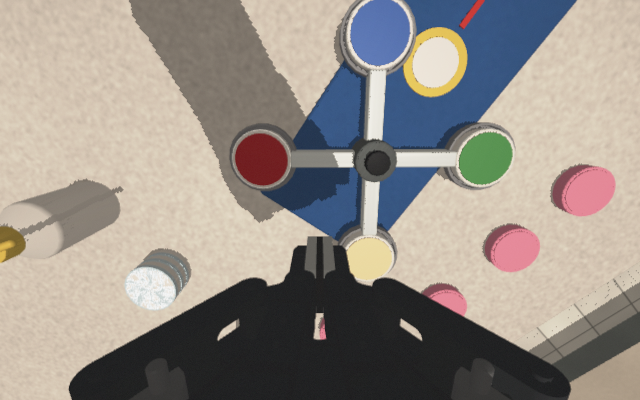

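```bash
python3 -m pendant '0 0 0 -0.003 0 0.03 1;0 0 0 0 0 0.03 1;0 0 0 0 0 0.03 1;0 0 0 0 0 0.03 1;0 0 0 0 0 0.025 1'
python3 -m pendant '0 0 0 0 0 0.012 1;0 0 0 0 0 0 1;0 0 0 0 0 0 1'
python3 - <<'E'
from h import *
to((.5652,-.15,.034),136.65)
a=np.radians(226.65);print('arm frame radial,lateral',(r.sense()['ee_pos'][:2]-[.5804,-.0887])@np.array([[np.cos(a),-np.sin(a)],[np.sin(a),np.cos(a)]]))
E
```

```text
time: 3.23
ee_pos: [0.5635, -0.1478, 0.0447]
tcp_rot: [-1.161, -2.918, -0.0]
wrist_force: [0.2, 0.3, -0.3]
gripper_width: 0.0
time: 3.48
ee_pos: [0.5641, -0.1484, 0.0349]
tcp_rot: [-1.166, -2.917, -0.0]
wrist_force: [0.4, -0.2, 0.4]
gripper_width: -0.0002
t 3.48 pos [ 0.5641 -0.1484  0.0349] yaw 136.43 tilt [-0.0002  0.0001] F [ 0.4  -0.17  0.44] w -0.0002 q7 1.23
shift tool [-0.0019 -0.0005  0.0009]
turn z -0.22
arm frame radial,lateral [0.05453777 0.02913452]
```

```bash
python3 -m pendant '0 0 0 0.002 0 0 1;0 0 0 0.002 0 0 1;0 0 0 0.002 0 0 1;0 0 0 0.002 0 0 1;0 0 0 0.001 0 0 1'
python3 -m pendant '0 0 1 0.001 -0.0003 0 1;0 0 2 0.0019 -0.0006 0 1;0 0 3 0.0029 -0.0009 0 1;0 0 3 0.0029 -0.0009 0 1;0 0 3 0.0029 -0.0009 0 1'
python3 - <<'E'
from h import *
to(None)
cv2.imwrite('pics/t2.png',cv2.resize(eyes.camera('top')[110:310,190:450],None,fx=3,fy=3)[:,:,::-1])
E
```

```text
time: 3.9
ee_pos: [0.5574, -0.1418, 0.0349]
tcp_rot: [1.167, 2.916, 0.0]
wrist_force: [0.4, 0.0, -0.4]
gripper_width: -0.0001
time: 4.32
ee_pos: [0.5472, -0.1363, 0.0345]
tcp_rot: [1.473, 2.774, -0.0]
wrist_force: [0.7, -1.2, 1.3]
gripper_width: -0.0001
t 4.32 pos [ 0.5472 -0.1363  0.0345] yaw 124.06 tilt [ 0.0008 -0.0006] F [ 0.67 -1.15  1.26] w -0.0001 q7 1.07
```

View pics/t2.png

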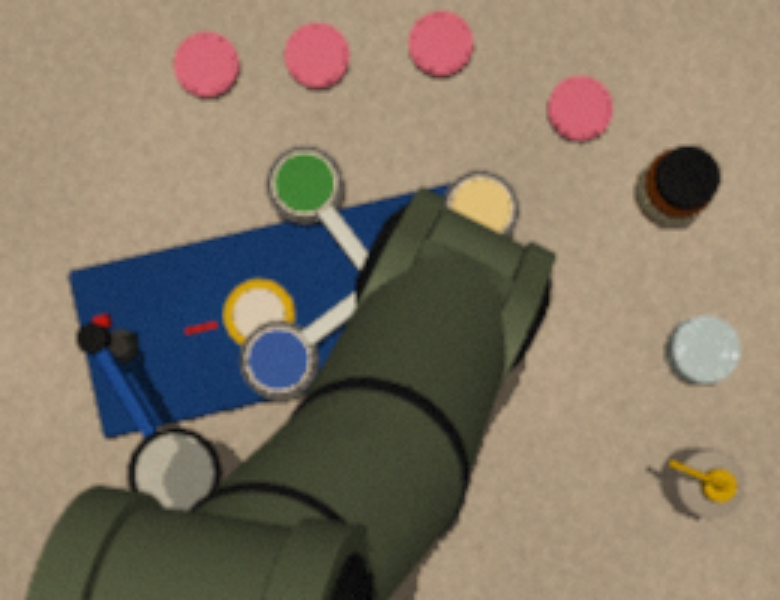

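```bash
cat > ang.py <<'E'
from h import *
def ang(roi=(215,110,440,300)):
    img=eyes.camera('top'); h=cv2.cvtColor(img,cv2.COLOR_RGB2HSV); h[...,0]=(h[...,0].astype(int)+20)%180
    for name,lo,hi in [('red',(16,170,80),(28,255,255)),('green',(65,120,40),(95,255,255)),('blue',(125,80,105),(136,190,255)),('cream',(38,85,160),(44,160,255))]:
        k=cv2.inRange(h,lo,hi); q=np.zeros_like(k); q[roi[1]:roi[3],roi[0]:roi[2]]=k[roi[1]:roi[3],roi[0]:roi[2]]
        cs,_=cv2.findContours(q,cv2.RETR_EXTERNAL,cv2.CHAIN_APPROX_NONE)
        if not cs: continue
        c=max(cs,key=cv2.contourArea)
        if cv2.contourArea(c)<100: continue
        W=np.array([onz('top',*a,.046)[:2] for a in c[:,0,:].astype(float)])
        A=np.c_[2*W,np.ones(len(W))]; s=np.linalg.lstsq(A,(W**2).sum(1),rcond=None)[0]
        d=s[:2]-[.5804,-.0887]
        print(name,s[:2].round(4),'rad',round(float(np.sqrt(s[2]+s[:2]@s[:2])),4),'ang',np.degrees(np.arctan2(d[1],d[0])).round(1)%360,'dist',np.hypot(*d).round(4))
E
cat > st.py <<'E'
from ang import *
s=r.sense();M=R.from_rotvec(s['tcp_rot']).as_matrix();d=s['ee_pos'][:2]-[.5804,-.0887]
to(None); print('C in tool',-(M[:2,:2].T@d).round(4)); ang()
E
python3 -m pendant '0 0 3 0.0029 -0.0009 0 1;0 0 3 0.0029 -0.0009 0 1;0 0 3 0.0029 -0.0009 0 1;0 0 3 0.0029 -0.0009 0 1;0 0 3 0.0029 -0.0009 0 1'
python3 -m pendant '0 0 3 0.0029 -0.0009 0 1;0 0 3 0.0029 -0.0009 0 1;0 0 3 0.0029 -0.0009 0 1;0 0 3 0.0029 -0.0009 0 1;0 0 3 0.0029 -0.0009 0 1'
python3 st.py
```

```text
time: 4.78
ee_pos: [0.5359, -0.1257, 0.0343]
tcp_rot: [1.821, 2.56, -0.001]
wrist_force: [-1.0, -3.3, 1.6]
gripper_width: 0.0003
time: 5.2
ee_pos: [0.5281, -0.1126, 0.0343]
tcp_rot: [2.139, 2.3, -0.001]
wrist_force: [-2.2, -2.6, 1.1]
gripper_width: -0.0
t 5.2 pos [ 0.5281 -0.1126  0.0343] yaw 94.15 tilt [-0.0005 -0.0005] F [-2.23 -2.64  1.13] w -0.0 q7 0.69
C in tool [0.0201 0.0539]
green [ 0.6949 -0.0784] rad 0.0244 ang 5.1 dist 0.115
blue [0.5701 0.026 ] rad 0.0244 ang 95.1 dist 0.1152
cream [ 0.5948 -0.2048] rad 0.0228 ang 277.1 dist 0.117
```

```bash
python3 -m pendant '0 0 3 0.0029 -0.0009 0 1;0 0 3 0.0029 -0.0009 0 1;0 0 3 0.0029 -0.0009 0 1;0 0 3 0.0029 -0.0009 0 1;0 0 3 0.0029 -0.0009 0 1'
python3 -m pendant '0 0 3 0.0029 -0.0009 0 1;0 0 3 0.0029 -0.0009 0 1;0 0 3 0.0029 -0.0009 0 1;0 0 3 0.0029 -0.0009 0 1;0 0 3 0.0029 -0.0009 0 1'
python3 -m pendant '0 0 3 0.0029 -0.0009 0 1;0 0 3 0.0029 -0.0009 0 1;0 0 3 0.0029 -0.0009 0 1;0 0 3 0.0029 -0.0009 0 1;0 0 3 0.0029 -0.0009 0 1'
python3 st.py
```

```text
time: 5.67
ee_pos: [0.524, -0.0979, 0.0343]
tcp_rot: [-2.42, -2.003, 0.001]
wrist_force: [-2.7, -1.4, 1.4]
gripper_width: -0.0
time: 6.08
ee_pos: [0.5238, -0.0826, 0.0342]
tcp_rot: [-2.66, -1.67, 0.001]
wrist_force: [-2.9, -2.7, 1.0]
gripper_width: -0.0003
time: 6.5
ee_pos: [0.5276, -0.0679, 0.0342]
tcp_rot: [-2.855, -1.309, 0.001]
wrist_force: [-3.2, -1.1, 2.9]
gripper_width: 0.0006
t 6.5 pos [ 0.5276 -0.0679  0.0342] yaw 49.26 tilt [-0.001  0.   ] F [-3.16 -1.14  2.89] w 0.0006 q7 0.05
C in tool [0.0187 0.0536]
green [ 0.6666 -0.1644] rad 0.0243 ang 318.7 dist 0.1147
blue [ 0.6564 -0.002 ] rad 0.0246 ang 48.7 dist 0.1153
cream [ 0.5046 -0.176 ] rad 0.0248 ang 229.0 dist 0.1156
```

```bash
python3 -m pendant '0 0 3 0.0029 -0.0009 0 1;0 0 3 0.0029 -0.0009 0 1;0 0 3 0.0029 -0.0009 0 1;0 0 3 0.0029 -0.0009 0 1;0 0 3 0.0029 -0.0009 0 1'
python3 -m pendant '0 0 3 0.0029 -0.0009 0 1;0 0 3 0.0029 -0.0009 0 1;0 0 2 0.0019 -0.0006 0 1;0 0 1 0.001 -0.0003 0 1;0 0 0 0 0 0 1'
python3 st.py
```

```text
time: 6.97
ee_pos: [0.5352, -0.0549, 0.0342]
tcp_rot: [3.002, 0.927, -0.001]
wrist_force: [-2.3, -1.0, 0.2]
gripper_width: 0.0002
time: 7.38
ee_pos: [0.5415, -0.0478, 0.0342]
tcp_rot: [3.065, 0.691, -0.001]
wrist_force: [-0.4, -0.5, -0.3]
gripper_width: -0.0002
t 7.38 pos [ 0.5415 -0.0478  0.0342] yaw 25.42 tilt [-0.0003 -0.0002] F [-0.42 -0.46 -0.31] w -0.0002 q7 -0.32
C in tool [0.0176 0.0536]
green [ 0.6261 -0.1938] rad 0.024 ang 293.5 dist 0.1147
blue [ 0.6868 -0.0431] rad 0.0244 ang 23.2 dist 0.1157
cream [ 0.4729 -0.1359] rad 0.0238 ang 203.7 dist 0.1174
```

```bash
python3 -m pendant '0 0 2 0.0019 -0.0006 0 1;0 0 2 0.0019 -0.0006 0 1;0 0 2 0.0019 -0.0006 0 1;0 0 1 0.001 -0.0003 0 1;0 0 1 0.001 -0.0003 0 1'
python3 -m pendant '0 0 1 0.001 -0.0003 0 1;0 0 0.5 0.0005 -0.0001 0 1;0 0 0 0 0 0 1;0 0 0 0 0 0 1'
python3 st.py; python3 - <<'E'
from h import *
s=r.sense();np.savez('w3.npz',p=s['ee_pos'],q=s['tcp_rot'])
cv2.imwrite('pics/w3.png',eyes.camera('wrist')[:,:,::-1])
E
```

```text
time: 7.85
ee_pos: [0.5475, -0.0429, 0.0343]
tcp_rot: [-3.106, -0.474, 0.001]
wrist_force: [-2.7, -1.2, 0.5]
gripper_width: 0.0003
time: 8.18
ee_pos: [0.5491, -0.0419, 0.0343]
tcp_rot: [3.111, 0.434, 0.0]
wrist_force: [-1.1, -1.0, -1.0]
gripper_width: 0.0
t 8.18 pos [ 0.5491 -0.0419  0.0343] yaw 15.89 tilt [ 0. -0.] F [-1.06 -1.04 -1.01] w 0.0 q7 -0.47
C in tool [0.0173 0.0536]
green [ 0.6071 -0.2003] rad 0.0242 ang 283.4 dist 0.1148
blue [ 0.6922 -0.0619] rad 0.0246 ang 13.5 dist 0.115
cream [ 0.4658 -0.1171] rad 0.0232 ang 193.9 dist 0.1181
```

View pics/w3.png

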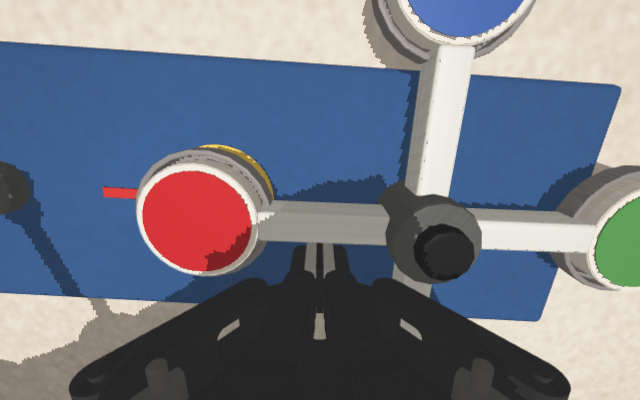

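```bash
python3 - <<'E'
from h import *
C=np.array([.5804,-.0887])
img=cv2.imread('pics/top0.png')[:,:,::-1].copy()
h=cv2.cvtColor(img,cv2.COLOR_RGB2HSV); h[...,0]=(h[...,0].astype(int)+20)%180
k=cv2.inRange(h,(10,130,60),(28,255,255)); q=np.zeros_like(k);q[210:228,245:265]=k[210:228,245:265]
ys,xs=np.nonzero(q); W=np.array([onz('top',x,y,.012)[:2] for x,y in zip(xs,ys)])
d=W.mean(0)-C; print('mark top',len(W),np.degrees(np.arctan2(d[1],d[0])),np.hypot(*d))
# plate edges
b=cv2.inRange(h,(122,170,30),(136,255,140)); b[:,:200]=0;b[:,370:]=0
c=max(cv2.findContours(cv2.morphologyEx(b,cv2.MORPH_CLOSE,np.ones((25,25))),cv2.RETR_EXTERNAL,2)[0],key=cv2.contourArea)
print(cv2.minAreaRect(np.array([onz('top',*p[0],.012)[:2] for p in c.astype(float)],np.float32)*1000))
# wrist
z=np.load('w3.npz');m=eyes.camera_model('wrist');M=R.from_rotvec(z['q']).as_matrix();T=m['tool_from_camera']
def wz(u,v,zz):
    d=M@T[:3,:3]@np.linalg.inv(m['K'])@np.array([u,v,1.]);e=z['p']+M@T[:3,3];return (e+d*(zz-e[2])/d[2])[:2]
img=cv2.imread('pics/w3.png')[:,:,::-1].copy();h=cv2.cvtColor(img,cv2.COLOR_RGB2HSV); h[...,0]=(h[...,0].astype(int)+20)%180
k=cv2.inRange(h,(10,130,60),(28,255,255))
for nm,roi,zz in [('mark',(95,180,136,205),.012),('red',(138,150,270,290),.046)]:
    q=np.zeros_like(k);q[roi[1]:roi[3],roi[0]:roi[2]]=k[roi[1]:roi[3],roi[0]:roi[2]]
    c=max(cv2.findContours(q,cv2.RETR_EXTERNAL,cv2.CHAIN_APPROX_NONE)[0],key=cv2.contourArea)[:,0,:].astype(float)
    W=np.array([wz(*p,zz) for p in c])
    if nm=='red':
        hull=W; A=np.c_[2*W,np.ones(len(W))]; p=np.linalg.lstsq(A,(W**2).sum(1),rcond=None)[0][:2]
    else: p=W.mean(0)
    d=p-C; print('wrist',nm,p,np.degrees(np.arctan2(d[1],d[0])),np.hypot(*d))
p=wz(445,252,.072);print('hub wrist',p)
for P in [(420,160),(470,160)]: pass
E
```

```text
mark top 22 102.03239951391826 0.17009070604260856
((558.7581176757812, -6.4167327880859375), (163.49729919433594, 384.2109069824219), 12.404333114624023)
wrist mark [0.54273853 0.08360842] 102.32925198893572 0.17637623616603135
wrist red [0.55319899 0.02345625] 103.63260143808762 0.11540761974290582
hub wrist [ 0.58225967 -0.0866691 ]
```

```bash
python3 -m pendant '0 0 0.6 0.0006 -0.0002 0 1;0 0 0.6 0.0006 -0.0002 0 1;0 0 0 0 0 0 1;0 0 0 0 0 0 1'
python3 st.py
```

```text
time: 8.62
ee_pos: [0.5502, -0.0412, 0.0343]
tcp_rot: [3.116, 0.401, 0.0]
wrist_force: [-1.6, -1.7, 0.2]
gripper_width: 0.0003
t 8.62 pos [ 0.5502 -0.0412  0.0343] yaw 14.65 tilt [ 0.0001 -0.0001] F [-1.57 -1.67  0.25] w 0.0003 q7 -0.49
C in tool [0.0172 0.0536]
green [ 0.6048 -0.201 ] rad 0.0242 ang 282.3 dist 0.1149
blue [ 0.6927 -0.0645] rad 0.0244 ang 12.2 dist 0.1148
cream [ 0.465  -0.1147] rad 0.0235 ang 192.7 dist 0.1183
```

```bash
python3 -m pendant '0 0 0 -0.003 0 0 1;0 0 0 -0.005 0 0 1;0 0 0 -0.004 0 0 1;0 0 0 0 0 -0.01 1;0 0 0 0 0 -0.03 1'
python3 -m pendant '0 0 0 0 0 -0.035 1;0 0 0 0 0 -0.035 1;0 0 0 0 0 -0.035 1;0 0 0 0 0 -0.035 1;0 0 0 0 0 -0.025 1'
python3 -m pendant '0 0 -5.5 0 0 0 1;0 0 -5.5 0 0 0 1;0 0 -5 0 0 0 1;0 0 0 0 0 0 1'
python3 st.py;python3 - <<'E'
from h import *
to((.4607,.1524,.235),30.7)
cv2.imwrite('pics/t4.png',cv2.resize(eyes.camera('top')[110:310,190:450],None,fx=3,fy=3)[:,:,::-1])
E
```

```text
time: 9.08
ee_pos: [0.5368, -0.0441, 0.0729]
tcp_rot: [-3.115, -0.4, 0.006]
wrist_force: [0.8, 1.1, 0.3]
gripper_width: -0.0002
time: 9.5
ee_pos: [0.5385, -0.0448, 0.2428]
tcp_rot: [3.116, 0.399, 0.003]
wrist_force: [-0.0, -0.3, -0.1]
gripper_width: 0.0
time: 9.83
ee_pos: [0.5384, -0.0443, 0.2403]
tcp_rot: [-3.028, -0.836, -0.002]
wrist_force: [0.4, 0.7, -0.1]
gripper_width: 0.0001
t 9.83 pos [ 0.5384 -0.0443  0.2403] yaw 30.88 tilt [0.001  0.0008] F [ 0.38  0.71 -0.13] w 0.0001 q7 -0.48
C in tool [0.0133 0.0596]
green [ 0.6047 -0.2009] rad 0.0242 ang 282.2 dist 0.1148
blue [ 0.6926 -0.0645] rad 0.0245 ang 12.2 dist 0.1148
t 9.88 pos [ 0.5384 -0.0444  0.2401] yaw 30.55 tilt [0.0008 0.0009] F [0.27 0.22 0.33] w 0.0 q7 -0.49
shift tool [ 0.0331 -0.2089  0.0052]
turn z -0.15
```

View pics/t4.png

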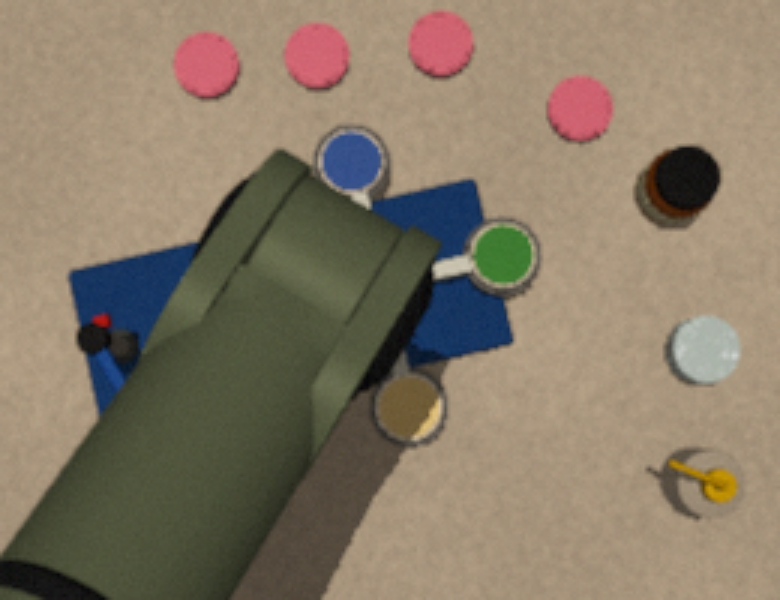

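```bash
python3 -m pendant '0 0 0 0.0055 -0.035 0 1;0 0 0 0.0055 -0.035 0 1;0 0 0 0.0055 -0.035 0 1;0 0 0 0.0055 -0.035 0 1;0 0 0 0.0055 -0.035 0 1'
python3 -m pendant '0 0 0 0.0055 -0.034 0 1;0 0 0 0 0 0 1'
python3 - <<'E'
from h import *
to((.4607,.1524,.145),30.7)
s=r.sense();np.savez('w5.npz',p=s['ee_pos'],q=s['tcp_rot'])
cv2.imwrite('pics/w5.png',eyes.camera('wrist')[:,:,::-1])
cv2.imwrite('pics/s5.png',eyes.camera('scene')[:,:,::-1])
E
```

```text
time: 10.35
ee_pos: [0.472, 0.1216, 0.2394]
tcp_rot: [-3.032, -0.824, 0.0]
wrist_force: [1.3, -0.0, 0.0]
gripper_width: -0.0001
time: 10.52
ee_pos: [0.458, 0.1585, 0.2387]
tcp_rot: [-3.027, -0.836, 0.003]
wrist_force: [0.3, 1.0, -0.5]
gripper_width: 0.0
t 10.52 pos [0.458  0.1585 0.2387] yaw 30.89 tilt [-0.002   0.0005] F [ 0.3   0.98 -0.51] w 0.0 q7 -0.86
shift tool [-0.0007  0.0068  0.0937]
turn z 0.19
```

View pics/w5.png

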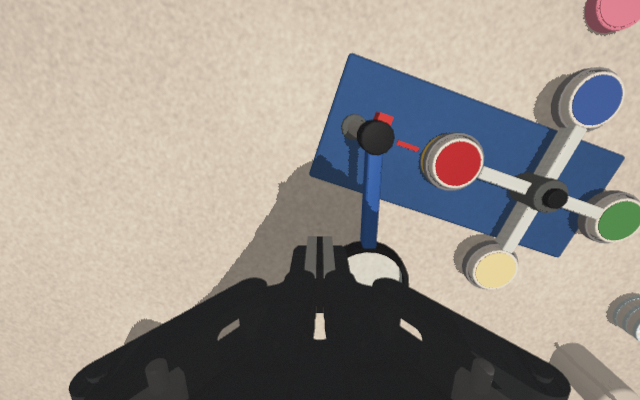

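View pics/s5.png

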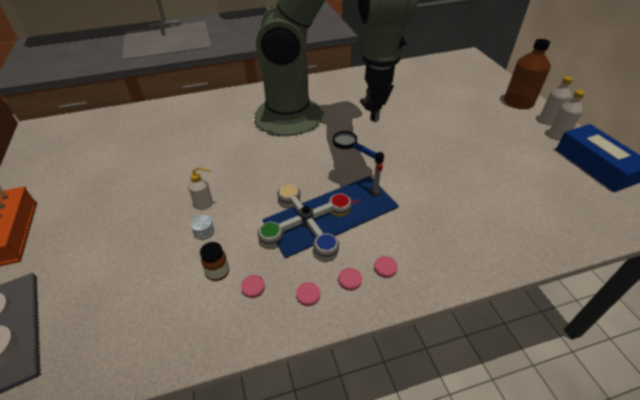

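```bash
cat > wr.py <<'E'
from h import *
def W(f,u,v,zz):
    z=np.load(f);m=eyes.camera_model('wrist');M=R.from_rotvec(z['q']).as_matrix();T=m['tool_from_camera']
    d=M@T[:3,:3]@np.linalg.inv(m['K'])@np.array([u,v,1.]);e=z['p']+M@T[:3,3];return (e+d*(zz-e[2])/d[2])[:2]
E
python3 - <<'E'
from wr import *
f='w5.npz'
img=cv2.imread('pics/w5.png')[:,:,::-1].copy();h=cv2.cvtColor(img,cv2.COLOR_RGB2HSV); h[...,0]=(h[...,0].astype(int)+20)%180
for rr in (180,205,230): print(rr,[tuple(img[rr,c]) for c in range(354,386,3)])
p=W(f,376,137,.170);print('post',p)
a,b=W(f,374,165,.166),W(f,369.5,238,.166)
print(a,b,np.degrees(np.arctan2(*(b-a)[::-1])), np.degrees(np.arctan2(*(b-p)[::-1])))
k=cv2.inRange(h,(10,130,60),(28,255,255))
q=np.zeros_like(k);q[125:200,425:490]=k[125:200,425:490]
c=max(cv2.findContours(q,cv2.RETR_EXTERNAL,cv2.CHAIN_APPROX_NONE)[0],key=cv2.contourArea)[:,0,:].astype(float)
X=np.array([W(f,*x,.046) for x in c]);s=np.linalg.lstsq(np.c_[2*X,np.ones(len(X))],(X**2).sum(1),rcond=None)[0][:2]
hub=W(f,554.5,199,.072);print('red',s,'hub',hub)
E
```

```text
180 [(np.uint8(37), np.uint8(55), np.uint8(80)), (np.uint8(60), np.uint8(91), np.uint8(138)), (np.uint8(58), np.uint8(90), np.uint8(134)), (np.uint8(37), np.uint8(61), np.uint8(98)), (np.uint8(36), np.uint8(63), np.uint8(109)), (np.uint8(65), np.uint8(106), np.uint8(173)), (np.uint8(62), np.uint8(102), np.uint8(169)), (np.uint8(58), np.uint8(99), np.uint8(165)), (np.uint8(58), np.uint8(99), np.uint8(165)), (np.uint8(53), np.uint8(79), np.uint8(123)), (np.uint8(55), np.uint8(86), np.uint8(132))]
205 [(np.uint8(121), np.uint8(112), np.uint8(102)), (np.uint8(131), np.uint8(122), np.uint8(110)), (np.uint8(125), np.uint8(116), np.uint8(106)), (np.uint8(27), np.uint8(49), np.uint8(84)), (np.uint8(35), np.uint8(57), np.uint8(94)), (np.uint8(50), np.uint8(81), np.uint8(134)), (np.uint8(59), np.uint8(98), np.uint8(165)), (np.uint8(56), np.uint8(96), np.uint8(163)), (np.uint8(75), np.uint8(100), np.uint8(149)), (np.uint8(220), np.uint8(209), np.uint8(189)), (np.uint8(221), np.uint8(210), np.uint8(190))]
230 [(np.uint8(122), np.uint8(113), np.uint8(103)), (np.uint8(127), np.uint8(118), np.uint8(107)), (np.uint8(93), np.uint8(93), np.uint8(98)), (np.uint8(31), np.uint8(53), np.uint8(87)), (np.uint8(34), np.uint8(58), np.uint8(96)), (np.uint8(34), np.uint8(56), np.uint8(94)), (np.uint8(34), np.uint8(58), np.uint8(95)), (np.uint8(34), np.uint8(58), np.uint8(95)), (np.uint8(212), np.uint8(197), np.uint8(179)), (np.uint8(216), np.uint8(202), np.uint8(182)), (np.uint8(218), np.uint8(205), np.uint8(186))]
post [0.52853206 0.15212116]
[0.51022927 0.14059044] [0.45694761 0.10898979] -149.3283772631559 -148.93001508409736
red [0.55581083 0.02356902] hub [ 0.57843147 -0.08506523]
```

```bash
python3 -m pendant '0 0 0 0 0 0.02 1;0 0 0 0 0 0.03 1;0 0 0 0 0 0.03 1;0 0 0 0 0 0.013 1;0 0 0 0 0 0 1'
python3 -m pendant '0 0 0 0 0.005 0 1;0 0 0 0 0.005 0 1;0 0 0 0 0.003 0 1;0 0 0 0 0.002 0 1;0 0 0 0 0.002 0 1'
cat > ls.py <<'E'
from h import *
s=r.sense();M=R.from_rotvec(s['tcp_rot']).as_matrix();d=np.array([.529,.1515])-s['ee_pos'][:2]
to(None);print('post in tool',(M[:2,:2].T@d).round(4))
import sys
n=sys.argv[1]; np.savez(f'w{n}.npz',p=s['ee_pos'],q=s['tcp_rot']); cv2.imwrite(f'pics/w{n}.png',eyes.camera('wrist')[:,:,::-1])
E
python3 ls.py 6
```

```text
time: 11.03
ee_pos: [0.4597, 0.1505, 0.1444]
tcp_rot: [3.03, 0.823, -0.005]
wrist_force: [-0.3, 0.5, -0.3]
gripper_width: -0.0001
time: 11.45
ee_pos: [0.4694, 0.1377, 0.1469]
tcp_rot: [-3.029, -0.829, -0.001]
wrist_force: [-0.2, 0.6, 2.0]
gripper_width: 0.0002
t 11.45 pos [0.4694 0.1377 0.1469] yaw 30.62 tilt [0.0006 0.0008] F [-0.21  0.59  2.04] w 0.0002 q7 -0.7
post in tool [0.0583 0.0185]
```

View pics/w6.png

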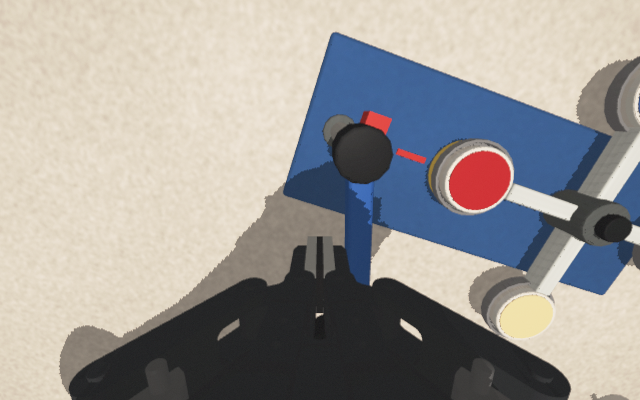

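```bash
python3 -m pendant '0 0 0 0 0.001 0 1;0 0 -1 -0.0003 0.001 0 1;0 0 -2 -0.0006 0.002 0 1;0 0 -3 -0.0009 0.0031 0 1;0 0 -3 -0.0009 0.0031 0 1'
python3 -m pendant '0 0 -3 -0.0009 0.0031 0 1;0 0 -3 -0.0009 0.0031 0 1;0 0 -3 -0.0009 0.0031 0 1;0 0 -3 -0.0009 0.0031 0 1;0 0 -3 -0.0009 0.0031 0 1'
python3 ls.py 7
```

```text
time: 11.92
ee_pos: [0.4723, 0.128, 0.1463]
tcp_rot: [-2.953, -1.071, 0.0]
wrist_force: [-0.2, 1.7, 0.1]
gripper_width: -0.0001
time: 12.33
ee_pos: [0.4803, 0.1139, 0.1463]
tcp_rot: [-2.788, -1.448, 0.0]
wrist_force: [-1.1, 1.4, -0.7]
gripper_width: -0.0
t 12.33 pos [0.4803 0.1139 0.1463] yaw 54.88 tilt [-0.0002  0.0002] F [-1.11  1.36 -0.71] w -0.0 q7 -0.33
post in tool [0.0588 0.0182]
```

View pics/w7.png

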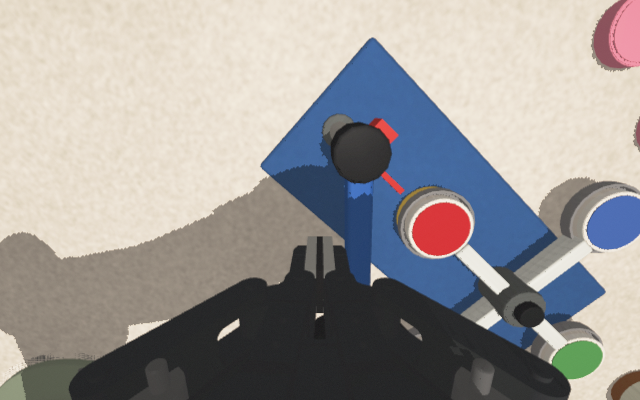

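```bash
python3 -m pendant '0 0 -3 -0.0009 0.0031 0 1;0 0 -3 -0.0009 0.0031 0 1;0 0 -3 -0.0009 0.0031 0 1;0 0 -3 -0.0009 0.0031 0 1;0 0 -3 -0.0009 0.0031 0 1'
python3 -m pendant '0 0 -3 -0.0009 0.0031 0 1;0 0 -3 -0.0009 0.0031 0 1;0 0 -3 -0.0009 0.0031 0 1;0 0 -3 -0.0009 0.0031 0 1;0 0 -3 -0.0009 0.0031 0 1'
python3 -m pendant '0 0 -2 -0.0006 0.002 0 1;0 0 -2 -0.0006 0.002 0 1;0 0 -1 -0.0003 0.001 0 1;0 0 0 0 0 0 1'
python3 ls.py 8
```

```text
time: 12.8
ee_pos: [0.4915, 0.1025, 0.1463]
tcp_rot: [-2.577, -1.797, 0.0]
wrist_force: [-1.4, 1.7, -0.2]
gripper_width: -0.0004
time: 13.22
ee_pos: [0.5053, 0.0943, 0.1462]
tcp_rot: [-2.32, -2.118, 0.001]
wrist_force: [-1.4, 1.0, -0.5]
gripper_width: -0.0004
time: 13.55
ee_pos: [0.5104, 0.0923, 0.1463]
tcp_rot: [-2.228, -2.215, 0.0]
wrist_force: [0.2, 0.4, -0.9]
gripper_width: -0.0001
t 13.55 pos [0.5104 0.0923 0.1463] yaw 89.66 tilt [-0. -0.] F [ 0.19  0.44 -0.95] w -0.0001 q7 0.18
post in tool [0.0594 0.0183]
```

View pics/w8.png

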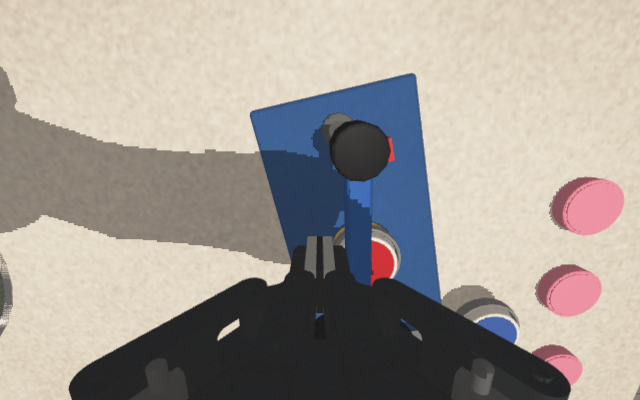

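```bash
python3 -m pendant '0 0 -1 -0.0003 0.001 0 1;0 0 -1 -0.0003 0.001 0 1;0 0 -1 -0.0003 0.001 0 1;0 0 -1 -0.0003 0.001 0 1;0 0 -1 -0.0003 0.001 0 1'
python3 -m pendant '0 0 -1 -0.0003 0.001 0 1;0 0 -1 -0.0003 0.001 0 1;0 0 -1 -0.0003 0.001 0 1;0 0 -0.5 -0.0002 0.0005 0 1;0 0 -0.5 -0.0002 0.0005 0 1'
python3 ls.py 9
```

```text
time: 14.02
ee_pos: [0.5155, 0.0909, 0.1463]
tcp_rot: [-2.128, -2.311, 0.0]
wrist_force: [-1.6, -1.3, 0.3]
gripper_width: 0.0
time: 14.43
ee_pos: [0.5196, 0.0901, 0.1463]
tcp_rot: [-2.046, -2.383, -0.0]
wrist_force: [-0.9, 0.8, 0.5]
gripper_width: -0.0004
t 14.43 pos [0.5196 0.0901 0.1463] yaw 98.7 tilt [-0.0001  0.0001] F [-0.87  0.77  0.48] w -0.0004 q7 0.31
post in tool [0.0593 0.0186]
```

Now ease on in half-degree rows, watching for the stop's force.

```bash
python3 -m pendant '0 0 -0.5 -0.0002 0.0005 0 1;0 0 -0.5 -0.0002 0.0005 0 1;0 0 -0.5 -0.0002 0.0005 0 1;0 0 -0.5 -0.0002 0.0005 0 1'
python3 -m pendant '0 0 -0.5 -0.0002 0.0005 0 1;0 0 -0.5 -0.0002 0.0005 0 1'
python3 ls.py 10
```

```text
time: 14.82
ee_pos: [0.5213, 0.0897, 0.1462]
tcp_rot: [-2.004, -2.419, 0.001]
wrist_force: [-6.1, 0.6, 2.1]
gripper_width: -0.0
time: 14.98
ee_pos: [0.5216, 0.0895, 0.1462]
tcp_rot: [-1.982, -2.435, 0.002]
wrist_force: [-13.8, 1.4, 9.6]
gripper_width: -0.0001
t 14.98 pos [0.5216 0.0895 0.1462] yaw 101.71 tilt [-0.0025  0.0003] F [-13.76   1.43   9.61] w -0.0001 q7 0.35
post in tool [0.0592 0.0199]
```

View pics/w10.png

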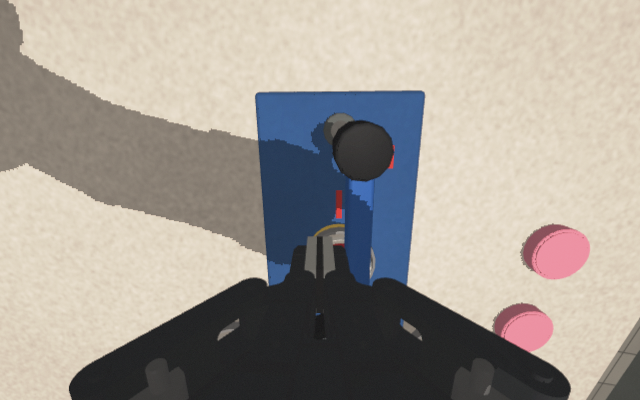

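```bash
python3 -m pendant '0 0 0 0 -0.002 0 1;0 0 0 0 -0.003 0 1;0 0 0 0 -0.006 0 1;0 0 0 0 -0.01 0 1;0 0 0 0 -0.01 0 1'
python3 -m pendant '0 0 0 0 -0.005 -0.01 1;0 0 0 0 0 -0.03 1;0 0 0 0 0 -0.03 1;0 0 0 0 0 -0.03 1;0 0 0 0 0 -0.02 1'
python3 ls.py 11
python3 -c "
from h import *
to((.33,.33,.28))"
```

```text
time: 15.45
ee_pos: [0.4917, 0.0828, 0.1463]
tcp_rot: [1.984, 2.435, 0.0]
wrist_force: [0.5, -0.5, 0.1]
gripper_width: -0.0003
time: 15.87
ee_pos: [0.4877, 0.0816, 0.2695]
tcp_rot: [1.985, 2.434, 0.003]
wrist_force: [0.2, -0.5, 0.5]
gripper_width: 0.0004
t 15.87 pos [0.4877 0.0816 0.2695] yaw 101.6 tilt [0.0022 0.0008] F [ 0.24 -0.5   0.55] w 0.0004 q7 0.21
post in tool [0.0601 0.0545]
t 15.92 pos [0.4888 0.0818 0.272 ] yaw 101.59 tilt [0.0052 0.0023] F [1.88 0.49 5.18] w 0.0001 q7 0.21
shift tool [ 0.2751 -0.1057 -0.0083]
```

View pics/w11.png

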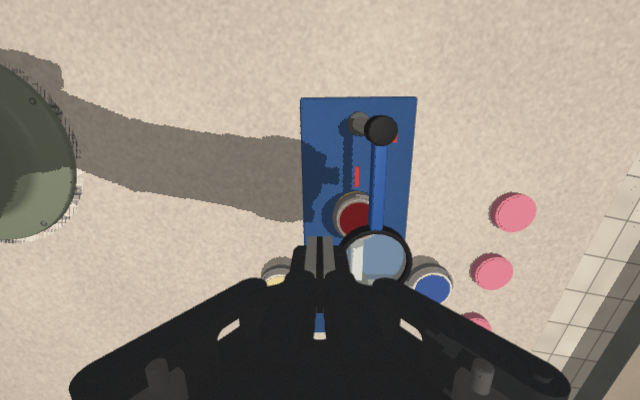

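```bash
python3 -m pendant '0 0 0 0.034 -0.018 0 1;0 0 0 0.034 -0.018 0 1;0 0 0 0.034 -0.013 0 1;0 0 0 0.034 -0.013 0 1;0 0 0 0.034 -0.01 0 1'
python3 -m pendant '0 0 0 0.034 -0.01 0 1;0 0 0 0.034 -0.01 0 1;0 0 0 0.02 -0.01 0 1;0 0 0 0 0 0 1'
python3 st.py; python3 - <<'E'
from h import *
a=eyes.camera('top')
cv2.imwrite('pics/t12.png',cv2.resize(a[110:310,190:450],None,fx=3,fy=3,interpolation=cv2.INTER_CUBIC)[:,:,::-1])
cv2.imwrite('pics/s12.png',cv2.resize(eyes.camera('scene')[130:330,170:430],None,fx=3,fy=3)[:,:,::-1])
cv2.imwrite('pics/t12raw.png',a[:,:,::-1])
for nm,P in [('lens ideal',(.5804+.115*np.cos(np.radians(102.2)),-.0887+.115*np.sin(np.radians(102.2)),.165))]:
    p=proj('top',P); print(nm,p,(p-[190,110])*3, P)
E
```

```text
time: 16.33
ee_pos: [0.381, 0.235, 0.267]
tcp_rot: [-1.985, -2.434, -0.002]
wrist_force: [1.3, 0.1, 0.4]
gripper_width: 0.0
time: 16.67
ee_pos: [0.3326, 0.3177, 0.2666]
tcp_rot: [-1.977, -2.44, -0.0]
wrist_force: [-0.8, -0.4, 0.1]
gripper_width: -0.0001
t 16.67 pos [0.3326 0.3177 0.2666] yaw 101.97 tilt [-0.0005  0.0007] F [-0.8  -0.4   0.08] w -0.0001 q7 -0.46
C in tool [-0.4489  0.1582]
green [ 0.6047 -0.2009] rad 0.0242 ang 282.2 dist 0.1148
blue [ 0.6927 -0.0644] rad 0.0246 ang 12.2 dist 0.1149
cream [ 0.4678 -0.1126] rad 0.0258 ang 192.0 dist 0.1151
lens ideal [271.77343334 210.48727957] [245.32030001 301.4618387 ] (np.float64(0.5560976484076303), np.float64(0.023702827842901036), 0.165)
```

View pics/t12.png

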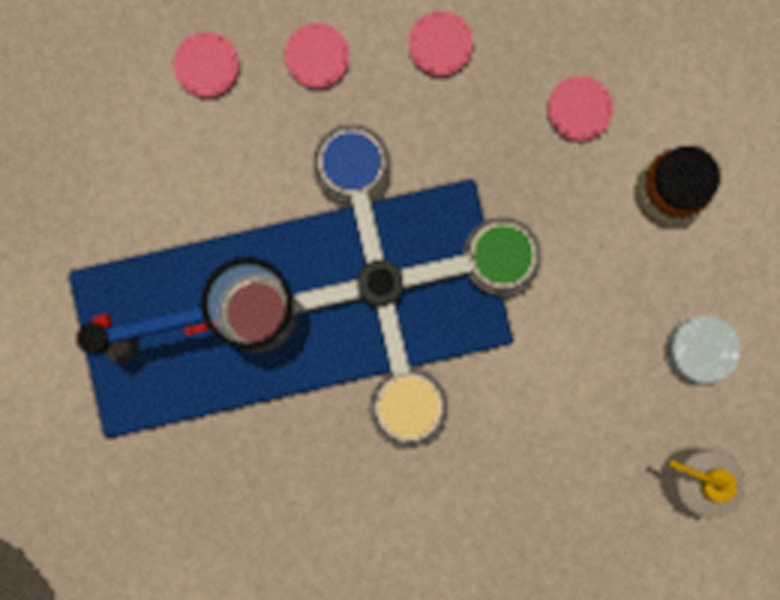

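View pics/s12.png

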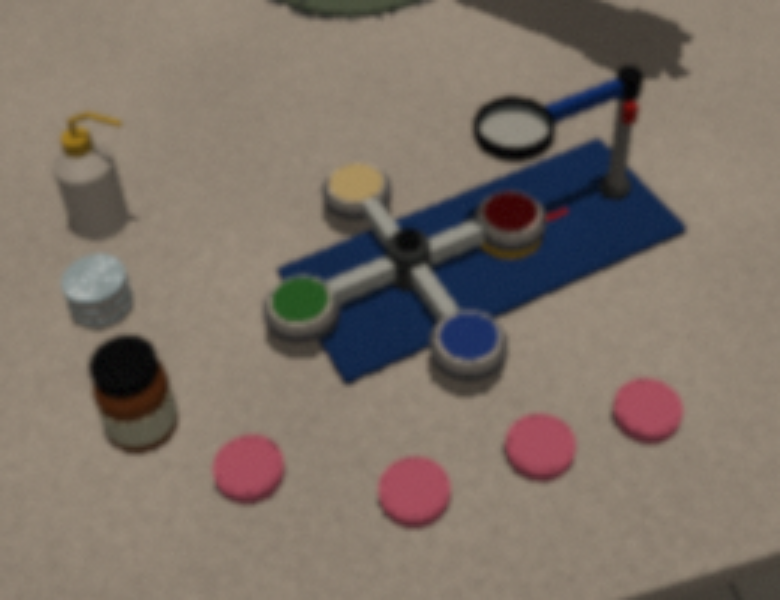

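```bash
python3 -c "
from h import *
print(r.finish_job()); to(None)"
```

```text
the job is handed in; nothing more can be done
None
the job is handed in; nothing more can be done
```

I turned the red dish to the viewing spot and swung the magnifier over it until it met its stop. I handed the job in at about 17 s of the 69 s allowed. Each push was a slow arc with the shut fingertips. I pushed the red dish's own arm about 124° clockwise, then pushed the blue bar counter-clockwise to its stop. The wrist force read about 14 N there and no more than 4 N while pushing before that.

Last checks:
- **Red dish:** the other three dishes, seen from above, put the red arm at 102.1°. The spot lies at 102.0 to 102.4°, depending on what I measured it from. The wrist camera, before the lens covered the dish, put the dish within about 1 mm of the spot's centre.
- **Lens:** its rim appeared about one pixel or less (2.5 mm) from where it should be when over the spot. That is by eye on the image; I did not measure the arm's angle after letting go.
- **Everything else:** all four dishes still lie in their wells, and the bottle, jar, stack and pink dishes look unmoved.
- **Hand:** it is about 0.25 m from the magnifier's post and touches nothing.

No check failed. In two pictures the cream dish read about half a degree off the others, because the robot's arm shaded or partly covered it. It agreed once the view was clear.

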